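# Try out the donated coffee grinder

## Task

Try out the donated coffee grinder on the shop's counter: press its front reset pedal down to the stop and let it come back up, then fit the lid into the collar with its lugs in the two slots. Turn the lid clockwise to the round half-way mark, well short of the lock, and finish the program still gripping the lid and holding it there against its spring, without ever letting it click into the lock. Leave the mug, jar and bowl where they are.

Things in the scene. Friction and masses are not known exactly. Their poses are not given: they have to be found in the camera images.
- grinder: Blade coffee grinder, fixed: white round body 104 mm wide (foot 116 mm), steel collar 100 mm across on top. Origin on the collar's axis at counter level, z up; -x is its front, with the pedal. Inside the collar a lip 11 mm thick leaves a 65 mm bore and two slots, 19 mm wide, reaching 44 mm from the axis, at +x and -x. Below the lip it is 88 mm across, open to 45 mm below the collar's top.
- mouth (a point): Centre of the collar's flat top, 110 mm above the counter; axes as the grinder's. The lid goes in here. Black marks on the collar's outside, the same on both sides: thin ribs at the slots (+x, -x), round studs 0.65 rad clockwise from them seen from above (half way), wide blocks 1.30 rad clockwise (lock).
- lid: Loose grey bayonet lid, about 140 g, standing upright on its plug. Origin: centre of the plug's underside, z up. Plug 60 mm across, z 0 to 20 mm, foot bevelled; lugs at its foot at +x and -x, 12 mm wide, 6 mm high, reaching 40 mm out; disc 92 mm across, z 20 to 26 mm. Same after a half turn. Goes in with its x along the grinder's x; home, the disc lies on the collar, origin 90 mm up.
- lid_handle (a point): Middle of the bar handle on the lid, 40 mm above the lid's origin. Bar along the lid's x, 60 mm long, 20 mm wide (grip across the 20 mm), z 26 to 55 mm of the lid. Turned clockwise, the lugs run under the lip with 3 mm height play; after 0.05 to 0.15 rad (play) a spring vane pushes back, 0.06 N m, about 0.13 half way; let go, it turns the lid back. From 0.8 rad a lug rides onto the sprung lock ball.
- interlock (a joint): Spring vane of the lid switch, inside the collar, pushed round by the lid's lug; 0 at rest, grows clockwise (rad); it reads 0.05 to 0.15 (side play) less than the angle the lid has turned from the slots: about 0.55 half way, over 0.95 the lock is clicking in, end stop 1.26.
- pedal_pad (a point): Centre of the top of the rubber pad (36 x 40 mm) on the steel reset pedal in front of the grinder, 119 mm from the collar's axis, 51 mm above the counter at rest. Pressing it straight down moves it about 14 mm to the stop.
- pedal_arm (a joint): Angle of the reset pedal (rad): 0 at rest, 0.25 at its lower stop; sprung up, 2.5 N on the pad at first, about 5.5 N at the stop. Its hinge lies 57 mm from the pad's centre, towards the grinder.
- mug: White mug, 80 mm across, 90 mm high, origin at the centre of its foot. To be left alone.
- jar: Glass storage jar with a steel cap, 72 mm across, 100 mm high, origin at the centre of its foot. To be left alone.
- bowl: White bowl, 110 mm across, 50 mm high, origin at the centre of its foot. To be left alone.
Mind the look-alikes: they are no part of the job. Of the things like the grinder, leave any that is green; of the rest the smaller one is meant.

How it is judged:
On the way, in this order (a step that is already met when the one before it is completed fails the run):
1. the reset pedal is pressed down to its stop (value of joint pedal_arm above 0.21 rad), for 0.1 s.
2. the pedal is back up and the lid sits home in the collar, its lugs through the slots (z of lid in the frame of grinder between 0.085 and 0.0945 m and horizontal distance between lid and grinder below 0.005 m and angle between lid's own z axis and vertical below 0.08 rad and value of joint pedal_arm below 0.06 rad), for 0.1 s.
At the end, for the whole second after the job is handed in: The lid is home in the collar (disc within 4.5 mm of lying on it, centred within 5 mm, level within 0.08 rad), turned 0.47 to 0.82 rad clockwise from the slots (vane at 0.38 to 0.72 rad), gripped by the fingers with more than 2 N; the pedal is up (below 0.06 rad) (all of step 2 and value of joint interlock between 0.38 and 0.72 rad and angle between the x axis of lid and the x axis of grinder, either way round between 0.45 and 0.85 rad and contact force between the fingers and lid above 2 N); the arm keeps its last pose, push and grip.
It fails at once if the lid is turned on into the lock (vane past 0.95 rad) (value of joint interlock above 0.95 rad).
It fails at once if the mug is pushed away or knocked over (distance of mug from where it was at the start of the episode above 0.03 m or angle between mug's own z axis and vertical above 0.4 rad).
It fails at once if the jar is pushed away or knocked over (distance of jar from where it was at the start of the episode above 0.03 m or angle between jar's own z axis and vertical above 0.4 rad).
It fails at once if the bowl is pushed away or knocked over (distance of bowl from where it was at the start of the episode above 0.03 m or angle between bowl's own z axis and vertical above 0.4 rad).
It also fails if it takes over 51 s, if anything falls off the work surface, if the arm or the gripper's body presses on something with over 40 N, if the wrist force passes 120 N, or if a joint passes its speed limit or range.

## Robot

A 6-joint arm with a two-finger parallel gripper is mounted at the origin on the work surface. World frame = base frame: x ahead of the robot, y to its left, z up, the work surface at z = 0. Lengths are in m, angles in rad, forces in N, time in s.
With the tool pointing down it reaches from about 0.3 to 0.85 m from the base axis. Payload 5.4 kg.
Tool frame: the origin (TCP) lies between the finger pads; the fingertips stand 17 mm ahead of it and the grasp point (between the pads) lies 2 mm behind it; z points along the fingers, y is the line along which they close (so a half turn about z gives the same grasp; the last joint's range is limited). The gripper opens to 85 mm and grips with 20 to 120 N. Pads are 22 mm wide; open, the fingers measure 114 mm over their backs; the gripper's body (76 mm by 85 mm) begins 54 mm behind the grasp point. The pads swing forward as they close: fully open they stand 13 mm farther back than shut.
Start: joints at [-1.491, 0.158, 1.597, -0, 1.386, -0.21], TCP at [0.164, -0.551, 0.248] pointing down, gripper open.
Joint ranges: [-2.91, 2.91], [-0.94, 2.29], [0.18, 2.7], [-1.29, 4.43], [0.17, 2.64], [-3, 3]. Speed limits (rad/s): [2.57, 2.57, 3.14, 3.14, 3.14, 3.14].

## Interface

Orientations are given as a rotation vector (axis times angle).
In Python, from rig import status, imaging, ticket gives the robot as it stands.
- The arm moves only by the shell command python3 -m crank 'ROWS' [FORCE]. ROWS is a JSON object of lists of equal length, an entry for each row: "grip": the closure, from 0 (fully open) to 1 (shut); "linear": the shift along the tool's x, y, z in m, a list of three; "dr": the turn, a rotation vector about the tool's x, y, z in rad, a list of three. In form: {"grip": [grip, ...], "linear": [[tx, ty, tz], ...], "dr": [[ax, ay, az], ...]}. A call has 1 to 20 rows; each row shifts and turns the commanded pose from where the row before left it, along the tool's axes as they then stand; what a row does not reach is not made up. A row lasts 1/10 s, in which the tool goes at most 50 mm and 8.59 degrees, less where a joint would pass 70% of its speed; a pose out of reach is approached as far as the arm can. A call with a gripper value outside its range is refused whole. The fingers move at their own pace and stop on an object; FORCE is the grip in N (left out, the last holds). Time passes only in rows, so rows that do not move let the fingers close. It gives the time, the measured TCP pose, the force, the opening and the grip force at its end, in the units of the state.
- status.observe(): the state, without advancing time (a new reading comes with each control period).
- imaging.camera(name): name is "scene" or "top" or "wrist"; returns (picture, depth): 480x640x3 uint8, blue, green, red; 480x640 float32, m along the optical axis (not along the pixel's ray), 0 where there is no reading.
- imaging.camera_model(name): a dict with "camera_matrix" (3x3 intrinsics, pixels), "T" (4x4, takes a point from camera to world coordinates); the wrist camera has in their place "mount" (4x4, takes a point from camera to tool coordinates, whose origin is the TCP and whose axes are the flange's). Camera axes: x right, y up, looking along -z (the intrinsics and any distortion apply to the point x, -y, -z); pixel columns grow to the right and rows downward; lengths in m; the calibration is good to about 2 mm. A picture is of the moment at which its call begins: read the wrist's pose just before it. camera_model takes no time and is no camera call.
- ticket.close_job(): hands the job in; it is judged then, once.
The state is a dict: "time_s": time; "joint_positions": joint angles; "joint_velocities": joint speeds; "effort": joint torques, N m; "position": TCP position; "orientation": TCP orientation; "contact_force": force on the tool from outside, world axes, zero at the start; "ft_torque": the same for the moment, N m; "finger_gap": finger opening in m; "grasp_force": force on a finger pad.
Only numpy, scipy, OpenCV 4.12 (cv2) and the standard library are available. Lean on these libraries where they do the work, as an engineer would, in place of code of your own. Each camera call takes 0.05 s, during which the arm holds its last target. There are 200 camera calls.

## Working session

There is one attempt and no reset: what is moved stays moved. The work goes in short steps, Python scripts to look and compute and a shell command to move; the robot and the scene stay as the last step left them, time stands still between calls to the robot, and variables do not carry over. Pictures are saved under pics/ and viewed, at most 10 in all, crops included, and the job is handed in when it is done.

```bash
ls; mkdir -p pics
python3 - <<'E'
from rig import status, imaging
import cv2,numpy as np
print(status.observe())
a=[]
for n in ("scene","top"):
    p,d=imaging.camera(n); np.savez(f"{n}0.npz",p=p,d=d); cv2.imwrite(f"pics/{n}0.png",p)
    m=imaging.camera_model(n); print(n,{k:np.round(v,4).tolist() if not isinstance(v,str) else v for k,v in m.items()})
    print((d>0).mean(), d.min(), d.max())
print(imaging.camera_model("wrist"))
E
```

```text
pics
{'time_s': 0.0, 'joint_positions': array([-1.49110177e+00,  1.59058573e-01,  1.59827830e+00, -3.08044890e-05,
        1.38620605e+00, -2.10093938e-01]), 'joint_velocities': array([-0.00198688, -0.00038995,  0.00142872,  0.00098336,  0.00080212,
       -0.00038244]), 'effort': array([ 1.75522346e-04, -3.96000409e+01, -3.31429589e+01,  2.27165572e-05,
        8.58904794e-03, -8.74348359e-06]), 'position': array([ 0.16423239, -0.55043001,  0.24728846]), 'orientation': array([-3.10674350e+00, -4.53335158e-01, -1.52046022e-04]), 'contact_force': array([0.2255039 , 0.44420321, 0.00970916]), 'ft_torque': array([ 0.05554446, -0.00693661, -0.01808251]), 'grasp_force': 0.0, 'finger_gap': 0.0850642095779132}
scene {'camera_matrix': [[464.0919, 0.0, 318.6373], [0.0, 464.0919, 242.9864], [0.0, 0.0, 1.0]], 'T': [[0.3034, -0.7472, 0.5913, 1.1302], [0.9528, 0.2463, -0.1776, -0.1923], [-0.0129, 0.6172, 0.7867, 0.8433], [0.0, 0.0, 0.0, 1.0]]}
0.9959798177083333 0.0 3.1231585
top {'camera_matrix': [[601.1994, 0.0, 320.7005], [0.0, 601.1994, 237.4262], [0.0, 0.0, 1.0]], 'T': [[0.0006, 0.995, -0.0998, 0.3941], [-1.0, 0.0005, -0.001, -0.0164], [-0.001, 0.0998, 0.995, 1.7221], [0.0, 0.0, 0.0, 1.0]]}
0.9961328125 0.0 2.6148922
{'camera_matrix': array([[353.0931901 ,   0.        , 318.82235948],
       [  0.        , 353.0931901 , 233.14771904],
       [  0.        ,   0.        ,   1.        ]]), 'mount': array([[-9.36473379e-05,  9.45997545e-01,  3.24173775e-01,
         8.38851148e-02],
       [ 9.99999852e-01,  2.62154532e-04, -4.76134196e-04,
        -2.38990166e-04],
       [-5.35405404e-04,  3.24173682e-01, -9.45997430e-01,
        -1.24955815e-01],
       [ 0.00000000e+00,  0.00000000e+00,  0.00000000e+00,
         1.00000000e+00]])}
```

View pics/scene0.png

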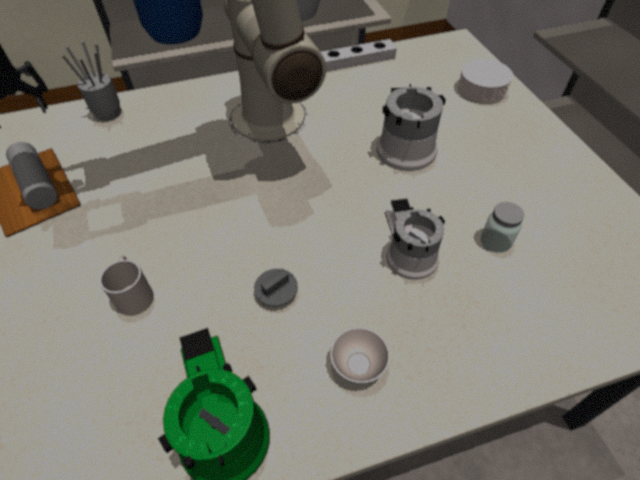

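View pics/top0.png

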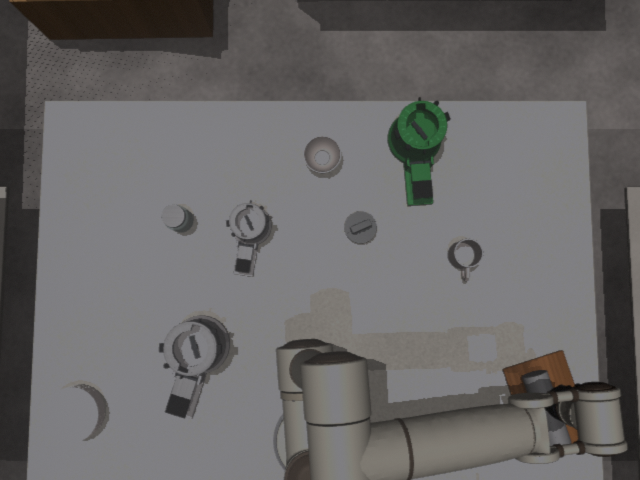

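The scene shows three grinders in the top view: a green one at (420,130), which is excluded, a small grey one at (248,222) and a large grey one at (192,348). The small grey one fits the description. The lid is at (360,228), the mug at (465,255), the jar at (177,217) and the bowl at (322,155). Next I'll measure the sizes and confirm with an enlarged crop.

```bash
cat > h.py <<'E'
import numpy as np, cv2
from scipy.spatial.transform import Rotation as R
from rig import status, imaging
def ray_plane(uv,z,K,T):
    uv=np.atleast_2d(np.float64(uv)); d=np.c_[(uv[:,0]-K[0,2])/K[0,0],-(uv[:,1]-K[1,2])/K[1,1],-np.ones(len(uv))]@T[:3,:3].T
    o=T[:3,3]; return o+d*((z-o[2])/d[:,2])[:,None]
def cloud(d,K,T):
    v,u=np.mgrid[:d.shape[0],:d.shape[1]]
    P=np.stack([(u-K[0,2])/K[0,0]*d,-(v-K[1,2])/K[1,1]*d,-d],-1)
    return P@T[:3,:3].T+T[:3,3]
def wrist():
    s=status.observe(); p,d=imaging.camera("wrist"); m=imaging.camera_model("wrist")
    T=np.eye(4);T[:3,:3]=R.from_rotvec(s["orientation"]).as_matrix();T[:3,3]=s["position"]
    return p,d,m["camera_matrix"],T@m["mount"],s
E
python3 - <<'E'
from h import *
f=np.load("top0.npz");m=imaging.camera_model("top");K,T=m["camera_matrix"],m["T"]
C=cloud(f["d"],K,T); z=C[...,2]
print("table",np.median(z[300:330,420:560]))
for n,(u,v,r) in dict(small=(248,222,28),big=(192,348,36),lid=(360,228,24),mug=(465,255,24),jar=(177,217,20),bowl=(322,155,24)).items():
    w=C[v-r:v+r,u-r:u+r].reshape(-1,3); w=w[w[:,2]>.015]; h=np.percentile(w[:,2],[50,90,98])
    t=w[w[:,2]>h[2]-.012]; (c,rad)=cv2.minEnclosingCircle(t[:,:2].astype(np.float32))
    print(n,np.round(h,3),np.round(c,3),round(2*rad,3))
w=C[225:280,225:265].reshape(-1,3)
p=f["p"]; dark=(p[245:285,225:265].max(2)<45); P=C[245:285,225:265][dark]
print("pad",np.median(P,0),np.ptp(P,0),len(P))
s=f["p"][130:310,140:400]; s=cv2.resize(s,None,fx=3,fy=3,interpolation=cv2.INTER_CUBIC); cv2.imwrite("pics/crop1.png",s[:540,:780])
E
```

```text
table -0.0007947448461914641
small [0.072 0.112 0.116] [0.514 0.103] 0.339
big [0.099 0.156 0.16 ] [0.307 0.187] 0.443
lid [0.027 0.054 0.059] [ 0.504 -0.083] 0.257
mug [0.067 0.09  0.095] [ 0.46  -0.236] 0.459
jar [0.096 0.103 0.108] [0.51  0.201] 0.493
bowl [0.033 0.05  0.055] [ 0.625 -0.017] 0.461
pad [0.48445416 0.20208317 0.0505023 ] [0.02790742 0.03093132 0.01386077] 59
```

View pics/crop1.png

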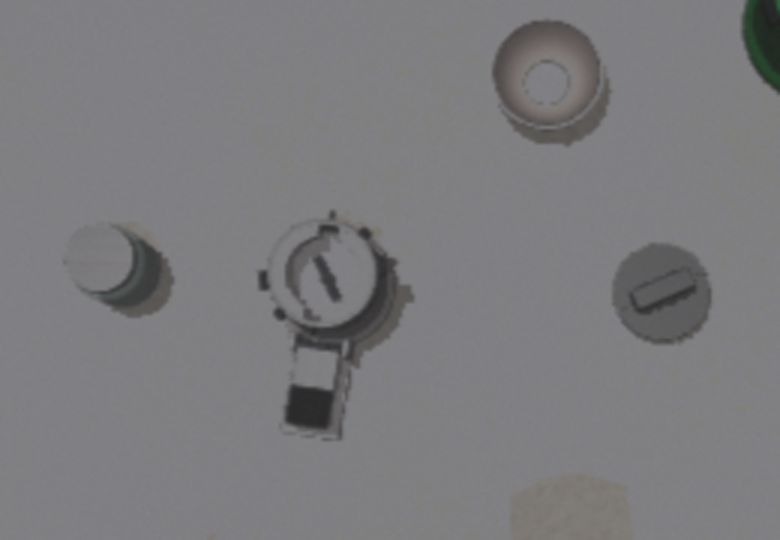

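Crop: the small grinder's collar is centred at about (325,273) in the crop. Its pad is at (309,407), and its ribs, studs and blocks run clockwise as described. The collar stands about 0.11 m high, against 0.156 m for the big one, so this is the grinder meant. Next I'll get precise poses from depth.

Run:
```python
from h import *
from scipy.optimize import least_squares
f=np.load("top0.npz");m=imaging.camera_model("top");K,T=m["camera_matrix"],m["T"]
p=f["p"]; z=cloud(f["d"],K,T)[...,2]
def circ(u,v,r,zlo,zhi,zp,thr=None):
    M=np.zeros(z.shape,np.uint8); M[v-r:v+r,u-r:u+r]=((z>zlo)&(z<zhi)&(p.max(2)>60))[v-r:v+r,u-r:u+r]
    n,l,st,_=cv2.connectedComponentsWithStats(M); M=(l==1+st[1:,4].argmax()).astype(np.uint8)
    c=max(cv2.findContours(M,cv2.RETR_EXTERNAL,cv2.CHAIN_APPROX_NONE)[0],key=cv2.contourArea)[:,0]
    P=ray_plane(c,zp,K,T)[:,:2]
    s=least_squares(lambda q:np.hypot(*(P-q[:2]).T)-q[2],[*P.mean(0),.05],loss="soft_l1",f_scale=.001)
    return s.x
print("collar",circ(248,222,28,.1,.118,.11)); print("big",circ(192,348,36,.14,.17,.156)); print("lid disc",circ(360,228,24,.015,.035,.026))
M=np.zeros(z.shape,np.uint8);M[208:250,340:384]=((z>.042)&(z<.065))[208:250,340:384]
c=cv2.findContours(M,0,1)[0];c=max(c,key=cv2.contourArea)[:,0];print("bar",cv2.minAreaRect(ray_plane(c,.055,K,T)[:,:2].astype(np.float32)))
M=np.zeros(z.shape,np.uint8);M[250:285,225:265]=(p[250:285,225:265].max(2)<50)
n,l,st,ce=cv2.connectedComponentsWithStats(M);i=1+st[1:,4].argmax();c=np.argwhere(l==i)[:,::-1]
Pp=ray_plane(c,.051,K,T)[:,:2].astype(np.float32);print("pad",Pp.mean(0),cv2.minAreaRect(Pp))
```

```text
collar [0.6009025  0.18551666 0.04943567]
big [0.26492815 0.32253151 0.06896338]
lid disc [ 0.59440641 -0.1255991   0.04451113]
bar ((0.5938147306442261, -0.12566980719566345), (0.02054123766720295, 0.06004080921411514), 23.760408401489258)
pad [0.48336804 0.20179698] ((0.4834617078304291, 0.20196780562400818), (0.0348229818046093, 0.03144889697432518), 81.3578872680664)
```

```bash
python3 -m crank '{"grip":[0,0,0,0,0,0,0,0,0,0,0,0,0,0,0,0,0,0,0,0],"linear":[[0.0314,-0.029,0],[0.0314,-0.029,0],[0.0314,-0.029,0],[0.0314,-0.029,0],[0.0314,-0.029,0],[0.0314,-0.029,0],[0.0314,-0.029,0],[0.0314,-0.029,0],[0.0314,-0.029,0],[0.0314,-0.029,0],[0.0314,-0.029,0],[0.0314,-0.029,0],[0.0314,-0.029,0],[0.0314,-0.029,0],[0.0314,-0.029,0],[0.0314,-0.029,0],[0.0314,-0.029,0],[0.0314,-0.029,0],[0.0314,-0.029,0],[0.0314,-0.029,0]],"dr":[[0,0,0],[0,0,0],[0,0,0],[0,0,0],[0,0,0],[0,0,0],[0,0,0],[0,0,0],[0,0,0],[0,0,0],[0,0,0],[0,0,0],[0,0,0],[0,0,0],[0,0,0],[0,0,0],[0,0,0],[0,0,0],[0,0,0],[0,0,0]]}' 40
python3 -m crank '{"grip":[0,0,0,0,0,0,0,0,0,0,0,0,0,0,0,0,0,0,0,0],"linear":[[0,0,0],[0,0,0],[0,0,0],[0,0,0],[0,0,0],[0,0,0],[0,0,0],[0,0,0],[0,0,0],[0,0,0],[0,0,0],[0,0,0],[0,0,0],[0,0,0],[0,0,0],[0,0,0],[0,0,0],[0,0,0],[0,0,0],[0,0,0]],"dr":[[0,0,-0.136],[0,0,-0.136],[0,0,-0.136],[0,0,-0.136],[0,0,-0.136],[0,0,-0.136],[0,0,-0.136],[0,0,-0.136],[0,0,-0.136],[0,0,-0.136],[0,0,-0.136],[0,0,-0.136],[0,0,-0.136],[0,0,-0.136],[0,0,-0.136],[0,0,-0.136],[0,0,-0.136],[0,0,-0.136],[0,0,-0.136],[0,0,-0.136]]}'
python3 - <<'E'
from h import *
s=status.observe();print(s["time_s"],s["position"],s["joint_positions"],s["contact_force"]);M=R.from_rotvec(s["orientation"]).as_matrix();print(M, np.degrees(np.arctan2(M[1,0],M[0,0])))
p,d,K,T,s=wrist();np.savez("w1.npz",p=p,d=d,K=K,T=T);cv2.imwrite("pics/w1.png",p)
E
```

```text
time_s: 2.1
position: [0.6007, 0.1859, 0.2476]
orientation: [3.108, 0.454, -0.002]
contact_force: [0.0, -0.1, 0.3]
finger_gap: 0.0855
grasp_force: 0.0
time_s: 4.1
position: [0.6, 0.1842, 0.2476]
orientation: [-0.198, -3.134, 0.0]
contact_force: [0.4, -0.4, 0.1]
finger_gap: 0.0854
grasp_force: 0.0
4.1 [0.6000141  0.18419119 0.24760564] [ 1.05643325e-01  2.94477573e-01  1.43889495e+00 -1.87240742e-05
  1.40951050e+00 -1.33890583e+00] [ 0.3703351  -0.44085291  0.07897858]
[[-9.92040984e-01  1.25908876e-01 -1.28122508e-03]
 [ 1.25909174e-01  9.92041761e-01 -1.54443349e-04]
 [ 1.25158300e-03 -3.14532124e-04 -9.99999167e-01]] 172.76673185291472
```

View pics/w1.png

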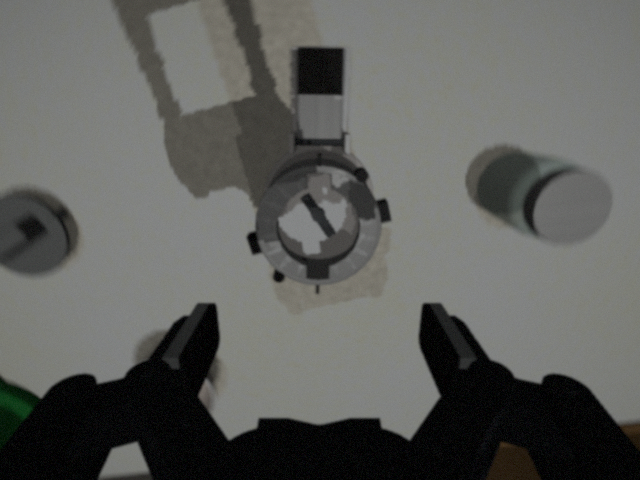

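The wrist view shows the collar at about (319,222), the pad at (320,70), the ribs at (319,157) and (317,290), and the lid at the left edge (30,235). I'll refine the grinder's pose from it.

Run:
```python
from h import *
from scipy.optimize import least_squares
f=np.load("w1.npz");p,d,K,T=[f[k] for k in "pdKT"]
z=cloud(d,K,T)[...,2]; print("table",np.median(z[300:330,100:200]))
sub=z[140:300,240:400]; print("collar z",np.median(sub[(sub>.1)&(sub<.12)]))
M=np.zeros(z.shape,np.uint8);M[140:300,240:400]=((z>.1)&(z<.12)&(p.max(2)>55))[140:300,240:400]
n,l,st,_=cv2.connectedComponentsWithStats(M);M=(l==1+st[1:,4].argmax()).astype(np.uint8)
c=max(cv2.findContours(M,0,1)[0],key=cv2.contourArea)[:,0]
P=ray_plane(c,.11,K,T)[:,:2]
s=least_squares(lambda q:np.hypot(*(P-q[:2]).T)-q[2],[*P.mean(0),.05],loss="soft_l1",f_scale=.001).x;print("collar",s,len(c))
def blob(u,v,r,zp):
    a=np.zeros(z.shape,np.uint8);a[v-r:v+r,u-r:u+r]=(p[v-r:v+r,u-r:u+r].max(2)<38)
    n,l,st,ce=cv2.connectedComponentsWithStats(a);i=1+st[1:,4].argmax();c=np.argwhere(l==i)[:,::-1];Q=ray_plane(c,zp,K,T)[:,:2]
    print(u,v,np.round(ce[i],1),len(c),Q.mean(0),np.median(z[l==i]));return cv2.minAreaRect(Q.astype(np.float32)),Q.mean(0)
r,q=blob(320,70,32,.051);print(r,"dist",np.hypot(*(r[0]-s[:2])),"yaw",np.arctan2(*(s[:2]-r[0])[::-1]))
for u,v in [(317,290),(361,174),(279,277),(384,210),(254,243)]:
    r,q=blob(u,v,9,.105);v=q-s[:2];print(np.hypot(*v),"ang",np.arctan2(v[1],v[0]))
```

```text
table -5.39006505212436e-05
collar z 0.10936797093886069
collar [0.60583784 0.18226731 0.04583624] 587
320 70 [319.3  70.7] 1978 [0.48503106 0.19937046] 0.05047511694786985
((0.48506611585617065, 0.19916561245918274), (0.03706146404147148, 0.03417625650763512), 82.7602310180664) dist 0.12194819051313702 yaw -0.13901684412607623Traceback (most recent call last):
  File "<stdin>", line 17, in <module>
  File "<stdin>", line 13, in blob
ValueError: attempt to get argmax of an empty sequence
```

Run:
```python
from h import *
from scipy.optimize import least_squares
f=np.load("w1.npz");p,d,K,T=[f[k] for k in "pdKT"]
C=cloud(d,K,T);z=C[...,2]
M=np.zeros(z.shape,np.uint8);M[140:300,240:400]=((z>.104)&(z<.116))[140:300,240:400]
M=cv2.morphologyEx(M,cv2.MORPH_OPEN,np.ones((9,9)))
c=cv2.convexHull(max(cv2.findContours(M,0,1)[0],key=cv2.contourArea))[:,0];print(c.min(0),c.max(0))
hull=cv2.drawContours(np.zeros_like(M),[c],-1,1,-1);c=cv2.findContours(hull,0,1)[0][0][:,0]
P=ray_plane(c,.11,K,T)[:,:2]
s=least_squares(lambda q:np.hypot(*(P-q[:2]).T)-q[2],[*P.mean(0),.05],loss="soft_l1",f_scale=.001).x;print("collar",s)
print("resid",np.round(1e3*(np.hypot(*(P-s[:2]).T)-s[2])[::12],1))
v=s[:2]-[.48507,.19917];print("dist",np.hypot(*v),"yaw",np.arctan2(v[1],v[0]))
for u,v in [(319,158),(317,290),(361,174),(279,277),(384,210),(254,243)]:
    a=np.zeros(z.shape,np.uint8);a[v-9:v+9,u-9:u+9]=p[v-9:v+9,u-9:u+9].max(2)<35
    m=cv2.moments(a,True)
    if m["m00"]:
        q=ray_plane([m["m10"]/m["m00"],m["m01"]/m["m00"]],.103,K,T)[0,:2]-s[:2];print(u,v,m["m00"],np.hypot(*q),np.arctan2(q[1],q[0]))
    else:print(u,v,p[v-9:v+9,u-9:u+9].max(2).min())
g=cv2.resize(p[140:300,230:410],None,fx=4,fy=3.75);g=np.clip(g*1.8,0,255).astype(np.uint8)
cv2.imwrite("pics/w1c.png",g[:600])
```

```text
[248 169] [306 281]
collar [0.60298952 0.15802841 0.03367879]
resid [ 16.6  11.2   4.2  -1.1  -5.3  -6.3  -3.4  -1.1  -0.1   4.    8.3   8.4
   9.8   2.8  -6.7 -14.2 -18.6 -17.  -11.   -2.8   5.5  13.9  17.2]
dist 0.12489053168428382 yaw -0.3356905178372798
319 158 70.0 0.0612208529203233 2.5881025552105723
317 290 44
361 174 120.0 0.07273016503908712 2.1123429339853748
279 277 62.0 0.041815910480131585 -0.33357819699328994
384 210 132.0 0.07842709764954381 1.6669589091969046
254 243 141.0 0.029415719360460696 -1.3279549030791058
```

View pics/w1c.png

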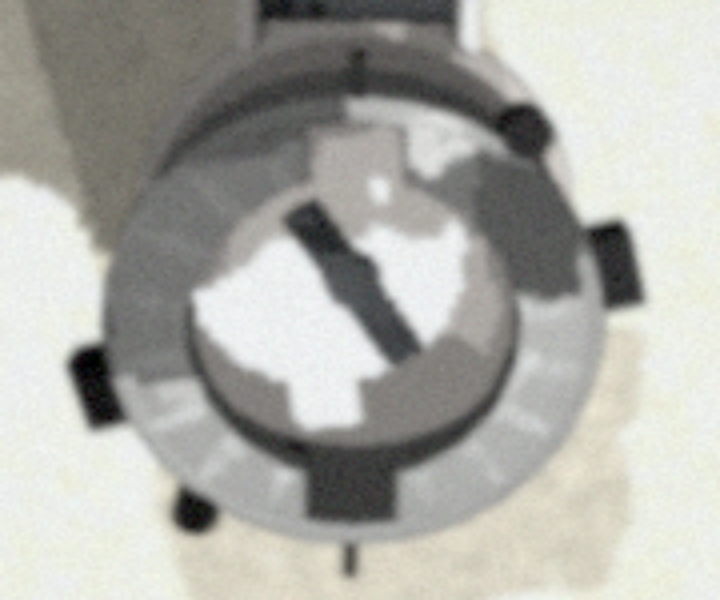

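The crop shows the ring edge at x 105–605 and y 97–543, and the slots at about (360,165) and (352,490). The ribs are at (358,72) and (349,558). I'll recompute with a closed mask and these edge points.

Run:
```python
from h import *
from scipy.optimize import least_squares
f=np.load("w1.npz");p,d,K,T=[f[k] for k in "pdKT"]
z=cloud(d,K,T)[...,2]
fit=lambda P:least_squares(lambda q:np.hypot(*(P-q[:2]).T)-q[2],[*P.mean(0),.05],loss="soft_l1",f_scale=.0007).x
M=np.zeros(z.shape,np.uint8);M[140:300,240:400]=((z>.104)&(z<.116))[140:300,240:400]
n,l,st,_=cv2.connectedComponentsWithStats(M);M=(l==1+st[1:,4].argmax()).astype(np.uint8);print(st[1:,4])
c=cv2.findContours(M,0,1)[0];c=np.vstack(c)[:,0]
P=ray_plane(c,.11,K,T)[:,:2]; s=fit(P);print("depth collar",s,len(c))
e=lambda a:np.float64(a)/[4,3.75]+[230,140]-[.4,.4]
E_=ray_plane(e([[105,320],[605,320],[350,543],[352,97],[150,430],[560,430],[200,492],[505,490]]),.11,K,T)[:,:2]
print("eye collar",fit(E_))
sl=ray_plane(e([[360,131],[352,522]]),.11,K,T)[:,:2];print("slot ends mid",sl.mean(0),"len",np.hypot(*(sl[0]-sl[1])),"yaw",np.arctan2(*(sl[1]-sl[0])[::-1]))
sl=ray_plane(e([[358,72],[349,558]]),.104,K,T)[:,:2];print("ribs mid",sl.mean(0),"len",np.hypot(*(sl[0]-sl[1])),"yaw",np.arctan2(*(sl[1]-sl[0])[::-1]))
st=ray_plane(e([[524,131],[194,510]]),.104,K,T)[:,:2];print("studs mid",st.mean(0),"len",np.hypot(*(st[0]-st[1])),"yaw",np.arctan2(*(st[1]-st[0])[::-1]))
st=ray_plane(e([[617,262],[95,386]]),.104,K,T)[:,:2];print("blocks mid",st.mean(0),"len",np.hypot(*(st[0]-st[1])))
```

```text
[7114]
depth collar [0.6023074  0.18311688 0.04966289] 454
eye collar [0.60184403 0.18341617 0.04828501]
slot ends mid [0.60329828 0.18371797] len 0.08587776055986635 yaw -0.144796512328555
ribs mid [0.60382955 0.18312329] len 0.1086829724840305 yaw -0.14368882168758118
studs mid [0.60367649 0.18268296] len 0.1074910056808109 yaw -0.7871924320305669
blocks mid [0.60263949 0.18299136] len 0.10793853885057943
```

```bash
python3 -m crank '{"grip":[1,1,1,1,1,1,1,1,1,1],"linear":[[0.029,0,0],[0.029,0,0],[0.029,0,0],[0.029,0,0],[0,0.0005,0.04],[0,0,0.04],[0,0,0.04],[0,0,0.04],[0,0,0.01],[0,0,0]],"dr":[[0,0,0],[0,0,0],[0,0,0],[0,0,0],[0,0,0],[0,0,0],[0,0,0],[0,0,0],[0,0,0],[0,0,0]]}'
python3 -m crank '{"grip":[1,1,1,1,1,1,1,1,1,1],"linear":[[0,0,0.004],[0,0,0.004],[0,0,0.004],[0,0,0.004],[0,0,0.003],[0,0,0.002],[0,0,0.002],[0,0,0.001],[0,0,0],[0,0,0]],"dr":[[0,0,0],[0,0,0],[0,0,0],[0,0,0],[0,0,0],[0,0,0],[0,0,0],[0,0,0],[0,0,0],[0,0,0]]}'
```

```text
time_s: 5.15
position: [0.484, 0.1998, 0.0769]
orientation: [-0.209, -3.131, 0.001]
contact_force: [-0.3, -0.5, 1.4]
finger_gap: 0.0001
grasp_force: 0.0
time_s: 6.15
position: [0.4866, 0.2003, 0.0557]
orientation: [0.207, 3.132, 0.001]
contact_force: [-2.0, 0.2, 9.7]
finger_gap: -0.0002
grasp_force: 4.8
```

```bash
python3 -m crank '{"grip":[1,1,1,1,1,1],"linear":[[0,0,0.002],[0,0,0.002],[0,0,0.001],[0,0,0],[0,0,0],[0,0,0]],"dr":[[0,0,0],[0,0,0],[0,0,0],[0,0,0],[0,0,0],[0,0,0]]}'
```

```text
time_s: 6.75
position: [0.4871, 0.2004, 0.0545]
orientation: [0.206, 3.133, -0.0]
contact_force: [-15.0, -3.5, 40.6]
finger_gap: -0.0002
grasp_force: 21.7
```

```bash
python3 -m crank '{"grip":[1,1,1,1,1,1,1,0,0,0,0,0,0,0,0],"linear":[[0,0,-0.01],[0,0,-0.02],[0,0,-0.04],[0,0,-0.045],[0,0,-0.045],[0,0,-0.04],[0,0,0],[-0.019,-0.039,0],[-0.019,-0.039,0],[-0.019,-0.039,0],[-0.019,-0.039,0],[-0.019,-0.039,0],[-0.019,-0.039,0],[-0.019,-0.039,0],[-0.019,-0.039,0]],"dr":[[0,0,0],[0,0,0],[0,0,0],[0,0,0],[0,0,0],[0,0,0],[0,0,0],[0,0,0],[0,0,0],[0,0,0],[0,0,0],[0,0,0],[0,0,0],[0,0,0],[0,0,0]]}'
python3 -m crank '{"grip":[0,0,0,0,0,0,0,0,0,0,0,0],"linear":[[0,0,0],[0,0,0],[0,0,0],[0,0,0],[0,0,0],[0,0,0],[0,0,0],[0,0,0],[0,0,0],[0,0,0],[0,0,0],[0,0,0]],"dr":[[0,0,0.103],[0,0,0.103],[0,0,0.103],[0,0,0.103],[0,0,0.103],[0,0,0.103],[0,0,0.103],[0,0,0.103],[0,0,0.103],[0,0,0.103],[0,0,0],[0,0,0]]}'
python3 - <<'E'
from h import *
p,d,K,T,s=wrist();np.savez("w2.npz",p=p,d=d,K=K,T=T);cv2.imwrite("pics/w2.png",p)
M=R.from_rotvec(s["orientation"]).as_matrix();print(s["position"],"xyaw",np.degrees(np.arctan2(M[1,0],M[0,0])))
C=cloud(d,K,T);z=C[...,2]
Mk=((z>.045)&(z<.062)).astype(np.uint8);Mk[:100]=0;Mk[400:]=0
n,l,st,ce=cv2.connectedComponentsWithStats(Mk)
for i in range(1,n):
    if st[i,4]>150:
        P=ray_plane(np.argwhere(l==i)[:,::-1],.055,K,T)[:,:2].astype(np.float32);print(ce[i],st[i,4],cv2.minAreaRect(P),P.mean(0))
Mk=((z>.016)&(z<.062)).astype(np.uint8);n,l,st,ce=cv2.connectedComponentsWithStats(Mk)
for i in range(1,n):
    if st[i,4]>2000:print(ce[i],st[i])
E
```

```text
time_s: 8.25
position: [0.5948, -0.1309, 0.2477]
orientation: [-0.207, -3.133, -0.001]
contact_force: [0.9, -0.4, 0.5]
finger_gap: 0.0853
grasp_force: 0.0
time_s: 9.45
position: [0.5947, -0.1292, 0.2483]
orientation: [-1.72, -2.627, 0.001]
contact_force: [0.9, 0.5, 0.5]
finger_gap: 0.0858
grasp_force: 0.0
[ 0.59469223 -0.12916832  0.24825347] xyaw 113.56895182609546
[579.11081323 185.41465594] 2238 ((0.7973108291625977, -0.020898230373859406), (0.10707338154315948, 0.10682293772697449), 33.532569885253906) [ 0.804333   -0.01655379]
[319.89621212 204.73787879] 1320 ((0.5949397683143616, -0.12751199305057526), (0.0192086324095726, 0.05939410999417305), 24.152442932128906) [ 0.5948143  -0.12666267]
[364.05217391 370.24347826] 345 ((0.7165118455886841, -0.27808624505996704), (0.10505172610282898, 0.03386233374476433), 22.003334045410156) [ 0.7144204  -0.27854058]
[419.01351351 373.14414414] 222 ((0.7740499973297119, -0.2588754892349243), (0.03466726094484329, 0.015569181181490421), 3.6812760829925537) [ 0.77152836 -0.25781417]
[577.55221915 186.24351376] [ 506  127  125  117 7593]
[319.75634115 197.85367787] [ 275  154   91   89 6308]
```

View pics/w2.png

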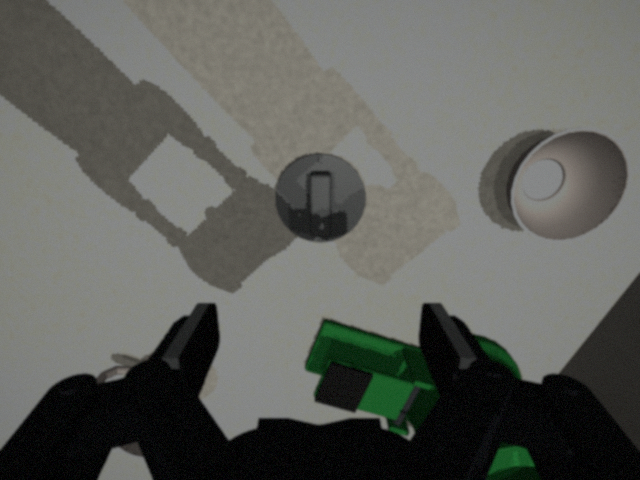

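The lid is at (320,197) with its bar vertical in the image, so it is aligned with the fingers. Green grinder parts at (380,370) are clear of the path. I'll descend and grasp.

```bash
python3 -m crank '{"grip":[0,0,0,0,0,0,0,0,1,1,1,1,1,1],"linear":[[0.0018,0.001,0.03],[0,0,0.04],[0,0,0.04],[0,0,0.04],[0,0,0.03],[0,0,0.015],[0,0,0.006],[0,0,0],[0,0,0],[0,0,0],[0,0,0],[0,0,0],[0,0,0],[0,0,0]],"dr":[[0,0,-0.01],[0,0,0],[0,0,0],[0,0,0],[0,0,0],[0,0,0],[0,0,0],[0,0,0],[0,0,0],[0,0,0],[0,0,0],[0,0,0],[0,0,0],[0,0,0]]}' 60
```

```text
time_s: 10.9
position: [0.5957, -0.1275, 0.049]
orientation: [1.71, 2.634, 0.0]
contact_force: [-1.2, -0.8, 4.4]
finger_gap: 0.0186
grasp_force: 59.4
```

```bash
python3 -m crank '{"grip":[1,1,1,1,1,1,1,1,1,1,1,1,1],"linear":[[0,0,-0.02],[0,0,-0.04],[0,0,-0.045],[0,0,-0.045],[0.035,0.0166,0],[0.035,0.0166,0],[0.035,0.0166,0],[0.035,0.0166,0],[0.035,0.0166,0],[0.035,0.0166,0],[0.035,0.0166,0],[0.035,0.0166,0],[0,0,0]],"dr":[[0,0,0],[0,0,0],[0,0,0],[0,0,0],[0,0,0],[0,0,0],[0,0,0],[0,0,0],[0,0,0],[0,0,0],[0,0,0],[0,0,0],[0,0,0]]}'
python3 -m crank '{"grip":[1,1,1,1,1,1,1,1,1,1,1,1],"linear":[[0,0,0],[0,0,0],[0,0,0],[0,0,0],[0,0,0],[0,0,0],[0,0,0],[0,0,0],[0,0,0],[0,0,0],[0,0,0],[0,0,0]],"dr":[[0,0,-0.101],[0,0,-0.101],[0,0,-0.101],[0,0,-0.101],[0,0,-0.101],[0,0,-0.101],[0,0,-0.101],[0,0,-0.101],[0,0,-0.101],[0,0,-0.101],[0,0,0],[0,0,0]]}'
python3 - <<'E'
from h import *
s=status.observe();M=R.from_rotvec(s["orientation"]).as_matrix();print(s["position"],"xyaw",np.degrees(np.arctan2(M[1,0],M[0,0])),M[:,2],s["contact_force"])
p,d,K,T,s=wrist();np.savez("w3.npz",p=p,d=d,K=K,T=T);q=imaging.camera("scene")[0]
cv2.imwrite("pics/w3.png",np.vstack([cv2.resize(p[120:400,120:520],(600,420)),cv2.resize(q[200:290,350:650],(600,180))]))
E
```

```text
time_s: 12.2
position: [0.6015, 0.1872, 0.1974]
orientation: [-1.703, -2.637, -0.001]
contact_force: [0.2, -0.4, -1.6]
finger_gap: 0.0188
grasp_force: 59.2
time_s: 13.4
position: [0.6024, 0.1821, 0.1977]
orientation: [-0.227, -3.132, 0.0]
contact_force: [-0.0, -0.2, -2.2]
finger_gap: 0.0188
grasp_force: 59.2
[0.60244541 0.18211182 0.19774427] xyaw 171.72045680942128 [-9.99901968e-04 -2.33154650e-04 -9.99999473e-01] [-0.03931096 -0.19551294 -2.24935606]
```

View pics/w3.png

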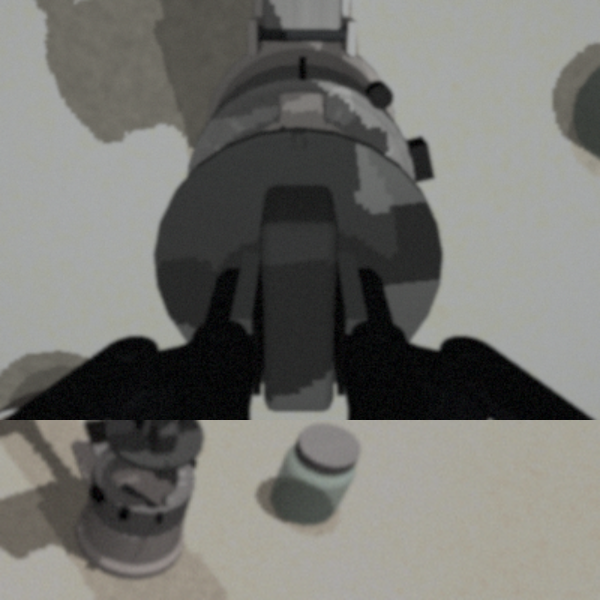

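The lid is held with its disc at (299,255) in the view, its bar between the pads and the slot and rib visible at (303,105) and (303,68). I'll fit the disc circle to get the lid's offset in the hand.

Run:
```python
from h import *
from scipy.optimize import least_squares
f=np.load("w3.npz");p,d,K,T=[f[k] for k in "pdKT"]
C=cloud(d,K,T);z=C[...,2]
a=z[215:300,230:290];print("disc z",np.median(a[(a>.15)&(a<.2)]))
M=((z>.162)&(z<.182)).astype(np.uint8);M[:195]=0;M[325:]=0;M[:,:215]=0;M[:,425:]=0
n,l,st,_=cv2.connectedComponentsWithStats(M);M=(l==1+st[1:,4].argmax()).astype(np.uint8);print(st[1+st[1:,4].argmax()])
zp=.1747
L=[];
for v in range(203,320):
    x=np.flatnonzero(M[v]); 
    if len(x): L+= [[x[0]-.5,v],[x[-1]+.5,v]]
for u in range(270,370):
    y=np.flatnonzero(M[:,u]); 
    if len(y): L.append([u,y[0]-.5])
P=ray_plane(L,zp,K,T)[:,:2]
s=least_squares(lambda q:np.hypot(*(P-q[:2]).T)-.046,P.mean(0)-[0,0],loss="soft_l1",f_scale=.0005).x
s3=least_squares(lambda q:np.hypot(*(P-q[:2]).T)-q[2],[*s,.046],loss="soft_l1",f_scale=.0005).x
print("lid c",s,s3,"target .603 .1832; TCP .60245 .1821")
# slot/rib for check
e=lambda a:np.float64(a)/1.5+[120,120]
r=ray_plane(e([303,68]),.104,K,T)[0,:2];print("rib",r,np.hypot(*(r-[.603,.1832])),np.arctan2(*([.603,.1832]-r)[::-1]))
b=e([[299,187],[298,410]]);B=ray_plane(b,.2037,K,T)[:,:2];v=B[1]-B[0];print("bar yaw",np.arctan2(v[1],v[0]),np.hypot(*v),B.mean(0))
```

```text
disc z 0.17443874778794688
[  222   205   193   120 13471]
lid c [0.60289426 0.18195532] [0.60205216 0.18207193 0.0452543 ] target .603 .1832; TCP .60245 .1821
rib [0.55067551 0.1917997 ] 0.05302647156077534 -0.16289688769904823
bar yaw -0.14832244413643778 0.06719933187982872 [0.59768024 0.18308409]
```

```bash
python3 -m crank '{"grip":[1,1,1,1,1,1,1,1,1],"linear":[[0,0.0012,0.015],[0,0,0.015],[0,0,0.004],[0,0,0.003],[0,0,0.003],[0,0,0.003],[0,0,0.003],[0,0,0],[0,0,0]],"dr":[[0,0,0],[0,0,0],[0,0,0],[0,0,0],[0,0,0],[0,0,0],[0,0,0],[0,0,0],[0,0,0]]}'
```

```text
time_s: 14.4
position: [0.603, 0.1838, 0.1524]
orientation: [0.223, 3.134, 0.0]
contact_force: [0.6, -0.2, -1.5]
finger_gap: 0.0192
grasp_force: 59.1
```

```bash
python3 -m crank '{"grip":[1,1,1,1,1,1,1,1],"linear":[[0,0,0.003],[0,0,0.003],[0,0,0.003],[0,0,0.002],[0,0,0.0015],[0,0,0],[0,0,0],[0,0,0]],"dr":[[0,0,0],[0,0,0],[0,0,0],[0,0,0],[0,0,0],[0,0,0],[0,0,0],[0,0,0]]}'
```

```text
time_s: 15.2
position: [0.603, 0.1838, 0.14]
orientation: [0.223, 3.133, 0.0]
contact_force: [0.1, -0.4, -1.5]
finger_gap: 0.0186
grasp_force: 59.1
```

```bash
python3 -m crank '{"grip":[1,1,1,1,1],"linear":[[0,0,0.001],[0,0,0.0005],[0,0,0],[0,0,0],[0,0,0]],"dr":[[0,0,0],[0,0,0],[0,0,0],[0,0,0],[0,0,0]]}'
```

```text
time_s: 15.7
position: [0.6031, 0.1838, 0.139]
orientation: [0.223, 3.133, 0.0]
contact_force: [-3.0, -1.4, 5.1]
finger_gap: 0.0186
grasp_force: 60.0
```

```bash
python3 -m crank '{"grip":[1,1,1,1,1,1,1,1,1,1,1],"linear":[[0,0,-0.0008],[0,0,0],[0,0,0],[0,0,0],[0,0,0],[0,0,0],[0,0,0],[0,0,0],[0,0,0],[0,0,0],[0,0,0]],"dr":[[0,0,0],[0,0,0.07],[0,0,0.07],[0,0,0.07],[0,0,0.07],[0,0,0.07],[0,0,0.07],[0,0,0.07],[0,0,0.07],[0,0,0],[0,0,0]]}' 80
python3 - <<'E'
from h import *
s=status.observe();M=R.from_rotvec(s["orientation"]).as_matrix();print(s["position"],"xyaw",np.arctan2(M[1,0],M[0,0])-np.pi,s["contact_force"],s["ft_torque"])
E
```

```text
time_s: 16.8
position: [0.6033, 0.1843, 0.139]
orientation: [1.077, 2.95, 0.002]
contact_force: [2.6, 2.1, -0.9]
finger_gap: 0.0183
grasp_force: 81.2
[0.60334469 0.18426117 0.13904809] xyaw -0.7000269493024711 [ 2.59869555  2.09255701 -0.86555656] [ 0.56093937 -0.48961667  0.10932611]
```

```bash
python3 -m crank '{"grip":[1,1,1,1,1],"linear":[[0,0,0],[0,0,0],[0,0,0],[0,0,0],[0,0,0]],"dr":[[0,0,0.04],[0,0,0.045],[0,0,0],[0,0,0],[0,0,0]]}'
python3 - <<'E'
from h import *
s=status.observe();M=R.from_rotvec(s["orientation"]).as_matrix();print(s["position"],"xyaw",np.arctan2(M[1,0],M[0,0])-np.pi,M[:,2],s["contact_force"],s["ft_torque"])
p,d,K,T,s=wrist();q=imaging.camera("top")[0]
cv2.imwrite("pics/w4.png",np.hstack([cv2.resize(p[60:420,120:520],(500,450)),cv2.resize(q[180:290,200:290],(300,450))]))
z=cloud(d,K,T)[...,2];a=z[215:270,230:290];print("disc z",np.median(a[(a>.1)&(a<.13)]))
b=z[40:300,120:520];v=p[40:300,120:520].max(2)<35;b=b[v&(b>.04)&(b<.058)];print("pad z",np.median(b),len(b))
E
```

```text
time_s: 17.3
position: [0.603, 0.1839, 0.1391]
orientation: [1.202, 2.902, 0.001]
contact_force: [2.1, 2.7, -1.5]
finger_gap: 0.0187
grasp_force: 81.1
[0.603044   0.18388966 0.13906661] xyaw -0.785590607062292 [ 4.76499525e-04  2.44017520e-04 -9.99999857e-01] [ 2.14697439  2.73813689 -1.45463511] [ 0.51190825 -0.65380123  0.14203111]
disc z 0.1153234554551689
pad z 0.05031088196626515 4805
```

View pics/w4.png

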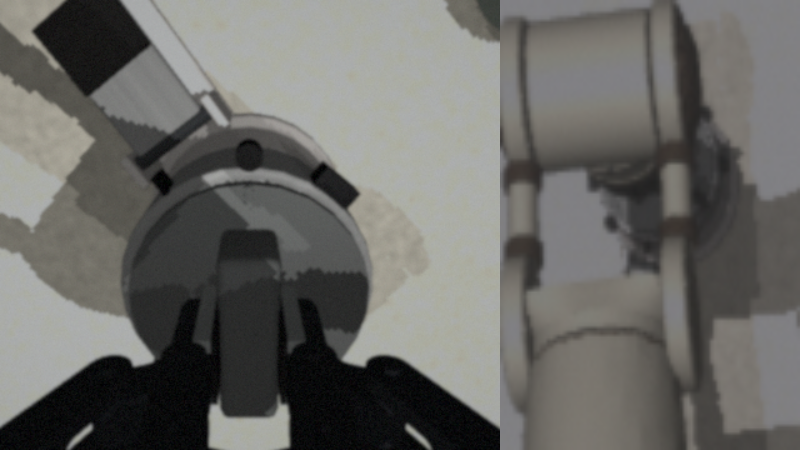

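The wrist view shows the bar, at x≈248, pointing straight at the stud (248,155). The disc lies flat on the collar, the pedal is up, and the wrist torque of about 0.14 N m matches the spring at half way. I'll hand in now.

```bash
python3 -c "
from rig import ticket;print(ticket.close_job())"
```

```text
the job is handed in; nothing more can be done
None
```

The job is handed in, with no verdict returned: I pressed the pedal to its stop and released it, then seated the lid and turned it about 0.645 rad clockwise to the stud, where it is still gripped at about 80 N, short of the lock.

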